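# Shut and hook the reed drawer

## Task

Push the drawer, which stands ajar, fully home into its case, and only then swing the steel hook on top of the case across by pushing on its upright thumb post, until the arm rests against the stud on the drawer front. It is all done by pushing, nothing needs gripping; leave the corner guard, the coupler slide and the two buttons where they lie. Finish clear of everything.

Things in the scene. Friction and masses are not known exactly. Their poses are not given: they have to be found in the camera images.
- case: Worn pine drawer case fixed to the table: 200 mm deep (its x), 240 mm wide (its y), 90 mm high. Origin at the centre of its underside, on the table; its z is up and its own -x is the side the drawer opens to, roughly towards the robot. Its position and yaw differ from run to run.
- drawer (a joint): How far the drawer is out, in m: 0 fully home, it can slide to 0.09 along the case's -x; it starts ajar. About 2.5 N of friction; it stays where it is left.
- drawer_face (a point): Centre of the outer face of the drawer front, a pine board 16 mm thick, 240 mm wide and 88 mm high (2 to 90 mm above the table); this point is 46 mm above the table and moves with the drawer. At home it lies 116 mm from the case's origin along the case's -x. A round wooden knob 22 mm across stands out 20 mm from the middle of the face, its axis 40 mm above the table; the rest of the face is plain.
- stud (a point): Top centre of the steel stud, 8 mm across and 14 mm tall, upright on the middle of the drawer front's top edge (108 mm from the case's origin along the case's -x when home, top 104 mm above the table). It moves with the drawer.
- hook (a joint): Angle of the blued steel hook, in rad: 0 is hooked, the arm pointing along the case's -x and stopped against the stud's +y side (case frame), its tooth in front of the stud; it grows as the arm swings open towards the case's +y (at pi/2 the arm points along the case's +y), stop at 2.0. It starts open. Stiff pivot, 0.06 N m of friction (about 1 N at the post); it stays where it is left.
- hook_pivot (a point): The hook's upright pivot axis where it meets the case top: 30 mm from the case's origin along the case's -x, 90 mm above the table. The hook is a flat arm 8 mm wide, 94 mm long from the pivot, its underside 6 mm and its top 14 mm above the case top, with a 26 mm round boss at the pivot. When hooked the arm's centre line runs 9 mm to the case's +y side of the pivot and stud.
- hook_post (a point): Top centre of the hook's upright thumb post, a round pin 10 mm across standing 24 mm above the arm; its top is 128 mm above the table. It is 71 mm from the pivot axis: at joint value 0 it lies 70 mm from the axis along the case's -x and 9 mm along the case's +y. It swings with the hook.
- guard: Red lacquered bellows corner guard, a loose three-sided corner 50 x 50 x 36 mm, lying on the table beside the case. Origin at the centre of its underside. Bystander.
- coupler: Chrome bass coupler slide, a loose bar 90 x 16 x 6 mm along its x with a small 12 mm tall tab, on the table beside the case. Origin at the centre of its underside. Bystander.
- button1: Pearl-grey treble button, a loose disc 18 mm across and 11 mm high, on the rear part of the case top. Origin at the centre of its underside. Bystander.
- button2: The second, identical treble button, also on the rear part of the case top. Origin at the centre of its underside. Bystander.

How it is judged:
By the outcome, as a careful person would: the job done as asked, in the order asked, and still so for the second after the job is handed in, with the robot touching nothing.
It also fails if it takes over 50 s, if anything falls off the work surface, if the arm or the gripper's body presses on something with over 40 N, if the wrist force passes 120 N, or if a joint passes its speed limit or range.

## Robot

A 6-joint arm with a two-finger parallel gripper is mounted at the origin on the work surface. World frame = base frame: x ahead of the robot, y to its left, z up, the work surface at z = 0. Lengths are in m, angles in rad, forces in N, time in s.
With the tool pointing down it reaches from about 0.275 to 0.875 m from the base axis. Payload 12.5 kg.
Tool frame: the origin (TCP) lies midway between the tips of the shut fingers; the grasp point (between the pads) lies 19 mm behind it (hold_point_z is the distance from the TCP to the grasp point, in m); z points along the fingers, y is the line along which they close (so a half turn about z gives the same grasp; the last joint's range is limited). The gripper opens to 85 mm and grips with 20 to 120 N. Pads are 22 mm wide; open, the fingers measure 114 mm over their backs; the gripper's body (76 mm by 85 mm) begins 54 mm behind the grasp point. The pads swing forward as they close: fully open they stand 13 mm farther back than shut.
Start: joints at [-1.187, 0.351, 1.652, -0, 1.139, -0.085], TCP at [0.249, -0.491, 0.231] pointing down, gripper open.
Joint ranges: [-2.75, 2.75], [-0.79, 2.1], [0.01, 2.65], [-1.57, 4.71], [0.07, 3.14], [-2.87, 2.87]. Speed limits (rad/s): [2.22, 2.22, 2.79, 3.14, 3.14, 3.14].

## Interface

Orientations are given as a rotation vector (axis times angle).
In Python, from plant import get_state, grab_frame, get_calibration, job_done, boxes_of, cut_out, hold_point_z gives the robot as it stands.
- The arm moves only by the shell command python3 -m jog 'ROWS' [OPENING] [FORCE]. ROWS is JSON, a list of rows, each a list of 6 numbers: the shift along the tool's x, y, z each as a share of 0.08 m, from -1 to 1, then the turn, a rotation vector about the tool's x, y, z each as a share of pi rad, from -1 to 1. In form: [[x, y, z, rx, ry, rz], ...]. A call has 1 to 10 rows; each row shifts and turns the commanded pose from where the row before left it, along the tool's axes as they then stand; what a row does not reach is not made up. A row lasts 1/10 s, in which the tool goes at most 50 mm and 8.59 degrees, less where a joint would pass 70% of its speed; a pose out of reach is approached as far as the arm can. A call with a number of a shift or a turn outside -1 to 1 is refused whole. A call with a gripper value outside its range is refused whole. OPENING is the opening, from -1 (shut) to 1 (fully open), so that 0 is half open, set as the call begins (- or left out, the last holds). The fingers move at their own pace and stop on an object; FORCE is the grip in N (left out, the last holds). Time passes only in rows, so rows that do not move let the fingers close. It gives the time, the measured TCP pose, the force, the opening and the grip force at its end, in the units of the state.
- get_state(): the state, without advancing time (a new reading comes with each control period).
- grab_frame(name): name is "side" or "top" or "wrist"; returns the picture (384x512x3 uint8, red, green, blue); there is no depth.
- get_calibration(name): a dict with "intrinsics" (3x3 intrinsics, pixels), "k1" (the pictures are not rectified: a ray, as slopes to the right and down, at radius r is drawn at 1 + k1 r^2 times it, then the intrinsics apply), "T" (4x4, takes a point from camera to world coordinates). Camera axes: x right, y up, looking along -z (the intrinsics and any distortion apply to the point x, -y, -z); pixel columns grow to the right and rows downward; lengths in m; the calibration is good to about 2 mm. A picture is of the moment at which its call begins: read the wrist's pose just before it. get_calibration takes no time and is no camera call; for the wrist camera it gives the pose at the moment of the call.
- job_done(): hands the job in; it is judged then, once.
Trained networks look in the newest picture that a camera, given by its name, has taken for a name from the list of things; names that differ only in an ending like _2 or _b are one class to them, and where a whole thing is asked for, a point or a joint stands for the part that bears it (a point fixed in the world has none). Each returns a list of dicts, best first, with "conf" (0 to 1); they miss things now and then, are a little off and sometimes report something else, mostly with a low value. They report only what shows in the picture. A call takes as long as a camera call.
- boxes_of(camera, thing): "bbox" ([left, top, right, bottom] in pixels, round what is visible of it).
- cut_out(camera, thing): "mask" (384x512 bool, what is visible of it) and "bbox" ([left, top, right, bottom] in pixels, round what is visible of it).
The state is a dict: "time_s": time; "joint_positions": joint angles; "dq": joint speeds; "tau": joint torques, N m; "position": TCP position; "tool_rot": TCP orientation; "force": force on the tool from outside, world axes, zero at the start; "torque": the same for the moment, N m; "width": opening from 0.0 (shut) to 1.0 (fully open); "grip_force": force on a finger pad.
Only numpy, scipy, OpenCV 4.12 (cv2) and the standard library are available. Lean on these libraries where they do the work, as an engineer would, in place of code of your own. Each camera call takes 0.05 s, during which the arm holds its last target. There are 200 camera calls.

## Working session

There is one attempt and no reset: what is moved stays moved. The work goes in short steps, Python scripts to look and compute and a shell command to move; the robot and the scene stay as the last step left them, time stands still between calls to the robot, and variables do not carry over. Pictures are saved under pics/ and viewed, at most 10 in all, crops included, and the job is handed in when it is done.

```bash
mkdir -p pics; ls; python3 - <<'E'
from plant import *
import cv2
for n in("top","side"):
    f=grab_frame(n); cv2.imwrite(f"pics/{n}0.png",f[:,:,::-1])
    for t in("case","drawer_face","stud","hook_post","hook_pivot","hook","button1","guard","coupler"):
        print(n,t,[(round(b["conf"],2),[round(float(v)) for v in b["bbox"]]) for b in boxes_of(n,t)[:2]])
    c=get_calibration(n);print(c)
s=get_state();print(s["position"],s["tool_rot"],s["time_s"],s["width"])
E
```

```text
pics
top case [(0.91, [254, 149, 366, 275])]
top drawer_face [(0.61, [253, 242, 365, 273])]
top stud [(0.86, [252, 238, 365, 275])]
top hook_post [(0.59, [264, 201, 311, 215])]
top hook_pivot [(0.57, [253, 148, 366, 275]), (0.36, [265, 201, 312, 216])]
top hook [(0.66, [266, 200, 316, 215])]
top button1 [(0.52, [287, 166, 299, 177]), (0.5, [343, 161, 352, 169])]
top guard []
top coupler [(0.63, [374, 202, 416, 212])]
{'intrinsics': array([[405.23604836,   0.        , 256.47310539],
       [  0.        , 405.23604836, 194.12199536],
       [  0.        ,   0.        ,   1.        ]]), 'k1': 0.030432141035871378, 'T': array([[-0.02893374,  0.99610103, -0.08334012,  0.55864317],
       [-0.99945557, -0.03015192, -0.01339532,  0.02431447],
       [-0.01585596,  0.08290717,  0.99643113,  0.97507778],
       [ 0.        ,  0.        ,  0.        ,  1.        ]])}
side case [(0.78, [172, 191, 292, 289]), (0.48, [172, 195, 205, 287])]
side drawer_face [(0.59, [172, 192, 206, 288])]
side stud [(0.94, [173, 195, 210, 290])]
side hook_post [(0.53, [228, 191, 243, 227])]
side hook_pivot [(0.86, [172, 191, 291, 292]), (0.5, [230, 194, 241, 227])]
side hook [(0.55, [230, 192, 241, 228])]
side button1 [(0.52, [272, 249, 281, 256]), (0.48, [265, 212, 272, 218])]
side guard []
side coupler [(0.71, [231, 311, 243, 350])]
{'intrinsics': array([[468.22574451,   0.        , 251.05372217],
       [  0.        , 468.22574451, 191.15889083],
       [  0.        ,   0.        ,   1.        ]]), 'k1': -0.08700314408353038, 'T': array([[ 0.99957637,  0.0060915 , -0.02845988,  0.61250413],
       [-0.02559115,  0.64970051, -0.7597594 , -0.84239698],
       [ 0.01386232,  0.76016587,  0.64958117,  0.84829406],
       [ 0.        ,  0.        ,  0.        ,  1.        ]])}
[ 0.24851543 -0.49062775  0.23126851] [-3.05564067e+00 -7.29691892e-01 -3.97527752e-06] 1.0 0.9996118045057993
```

```bash
python3 - <<'E'
import cv2
a=cv2.imread("pics/top0.png")[130:300,220:440]
cv2.imwrite("pics/topc.png",cv2.resize(a,None,fx=3.5,fy=3.5,interpolation=cv2.INTER_CUBIC))
E
```

```text
(no output)
```

View pics/topc.png

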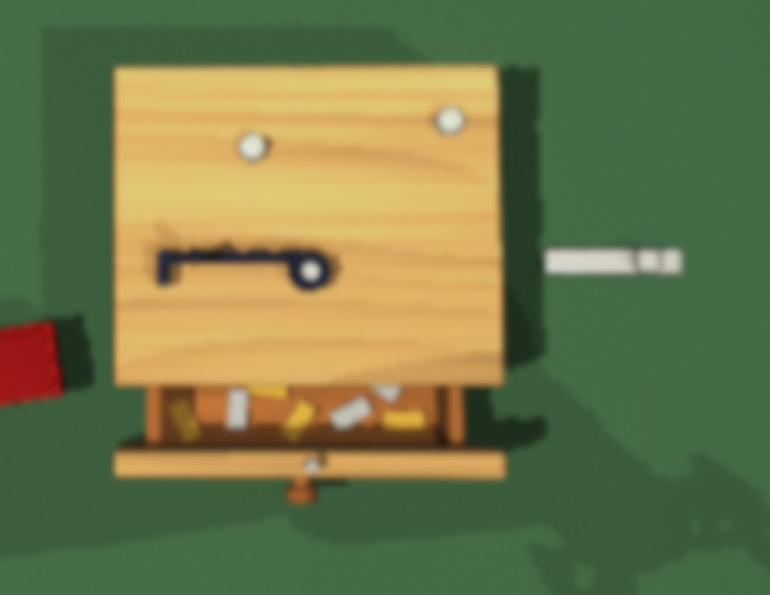

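View pics/side0.png

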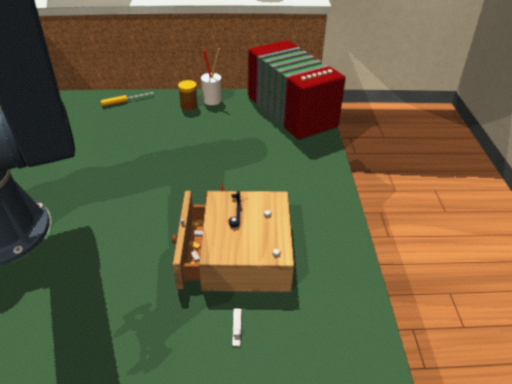

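The top crop shows the case top with corners at about (115,67), (498,67), (115,385) and (504,385). The drawer is ajar, with its front's top edge around rows 452–478 and the stud near (312,465). The hook points left, which is world +y, with its pivot at (311,270). The guard is to the left, the coupler to the right and the buttons at the rear.

```bash
cat > h.py <<'E'
from plant import *
import numpy as np, cv2
def ray(n,uv):
    c=get_calibration(n);K=c["intrinsics"];d=np.array([(uv[0]-K[0,2])/K[0,0],(uv[1]-K[1,2])/K[1,1]]);x=d.copy()
    for _ in range(10): x=d/(1+c["k1"]*(x@x))
    return c["T"][:3,3],c["T"][:3,:3]@np.array([x[0],-x[1],-1])
def onz(n,uv,z):
    o,d=ray(n,uv);return (o+d*(z-o[2])/d[2])[:2]
E
python3 - <<'E'
from h import *
P=lambda u,v,z:onz("top",(220+(u+.5)/3.5-.5,130+(v+.5)/3.5-.5),z)
C=np.array([P(115,67,.09),P(498,67,.09),P(504,385,.09),P(115,385,.09)]);print(C)
print("c",C.mean(0)); a=C[0]-C[1];print("yaw",np.arctan2(-a[0],a[1]),np.linalg.norm(a)); a=C[3]-C[2];print("yaw",np.arctan2(-a[0],a[1]),np.linalg.norm(a))
F=[P(115,478,.09),P(505,478,.09)];print("face",F, "stud",P(311,463,.104),"piv",P(311,270,.104))
print("armtip/tooth",P(160,250,.104),P(165,283,.104),"mid",P(230,256,.104), "post?",P(225,243,.128),P(165,235,.128))
print("knob",P(300,492,.04))
# knob, guard, coupler
print("guard",P(62,390,.036),P(50,322,.036),"coup",P(545,262,.006))
E
```

```text
[[ 0.73352469  0.0420865 ]
 [ 0.72560512 -0.19838906]
 [ 0.527174   -0.19205552]
 [ 0.53379902  0.04770594]]
c [ 0.63002571 -0.07516304]
yaw -0.0329210749779466 0.24060593097409627
yaw -0.027624676260188236 0.23985297886531137
face [array([0.47686489, 0.04930289]), array([ 0.47062405, -0.18966204])] stud [ 0.48393765 -0.07008864] piv [ 0.60085942 -0.07480679]
armtip/tooth [0.61590982 0.01733479] [0.59552498 0.0148921 ] mid [ 0.61093021 -0.02553258] post? [ 0.61736135 -0.02144609] [0.62323807 0.0142583 ]
knob [ 0.46004926 -0.06914387]
guard [0.53001543 0.08411007] [0.57488595 0.09094084] coup [ 0.60639335 -0.24450041]
```

```bash
python3 - <<'E'
import cv2
a=cv2.imread("pics/side0.png")[180:300,160:310]
cv2.imwrite("pics/sidec.png",cv2.resize(a,None,fx=5,fy=5,interpolation=cv2.INTER_CUBIC))
E
```

```text
(no output)
```

View pics/sidec.png

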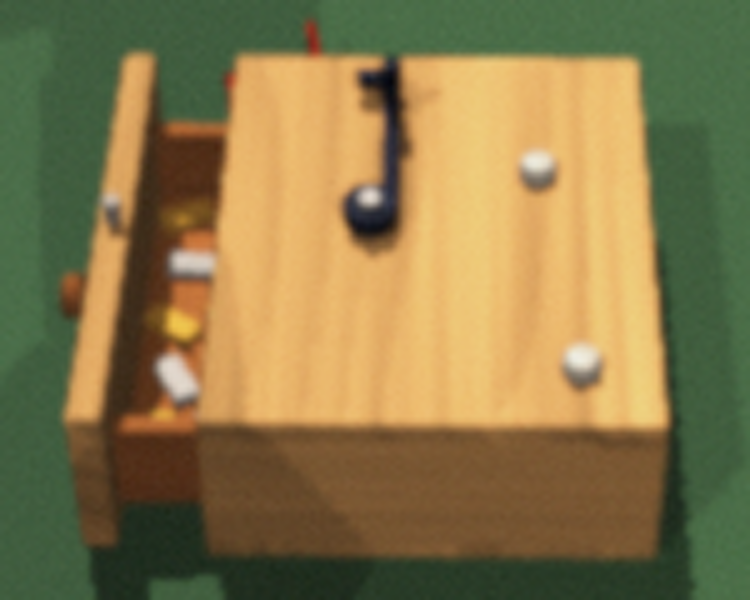

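The side crop confirms this: the drawer is about 40 mm out, and the hook is at about π/2 with its post near the far end, just inboard of the tooth. I'll shut the fingers, go in front of the drawer and turn the tool square to it.

```bash
python3 -m jog '[[0.438,-0.367,0,0,0,0],[0.438,-0.367,0,0,0,0],[0.438,-0.367,0,0,0,0],[0.438,-0.367,0,0,0,0],[0.438,-0.367,0,0,0,0],[0.438,-0.367,0,0,0,0],[0.438,-0.367,0,0,0,0],[0.438,-0.367,0,0,0,0],[0.438,-0.367,0,0,0,0],[0.438,-0.367,0,0,0,0]]' -1
python3 -m jog '[[0,0,0,0,0,-0.0427],[0,0,0,0,0,-0.0427],[0,0,0,0,0,-0.0427],[0,0,0,0,0,-0.0427],[0,0,0,0,0,-0.0427],[0,0,0,0,0,-0.0427],[0,0,0,0,0,-0.0427],[0,0,0,0,0,-0.0427],[0,0,0,0,0,0],[0,0,0,0,0,0]]'
cat >> h.py <<'E'
from scipy.spatial.transform import Rotation as R
def to(p):
    s=get_state();r=R.from_rotvec(s["tool_rot"])
    print("pos",s["position"].round(4),"toolx",r.as_matrix()[:,0].round(3),"tooly",r.as_matrix()[:,1].round(3),"F",np.round(s["force"],1),"w",s["width"],"t",s["time_s"],"q",np.round(s["joint_positions"],2)); print("need", (r.inv().apply(np.array(p)-s["position"])/.08).round(3))
E
python3 -c "
from h import *
to([.435,-.069,.062])"
```

```text
time_s: 2.0
position: [0.4289, -0.0686, 0.2316]
tool_rot: [3.055, 0.73, 0.001]
force: [0.6, -1.1, 0.4]
width: -0.003
grip_force: 0.0
time_s: 3.0
position: [0.4285, -0.0704, 0.2313]
tool_rot: [2.258, 2.185, 0.0]
force: [-0.7, 0.3, -0.1]
width: 0.002
grip_force: 0.0
pos [ 0.4285 -0.0704  0.2313] toolx [ 0.033  0.999 -0.   ] tooly [ 0.999 -0.033  0.   ] F [-0.7  0.3 -0.1] w 0.001897426980706489 t 3.0 q [-0.27  0.14  1.93 -0.    1.07 -0.24]
need [0.02  0.081 2.117]
```

```bash
python3 -m jog '[[0,0,0.529,0,0,0],[0,0,0.529,0,0,0],[0,0,0.529,0,0,0],[0,0,0.529,0,0,0],[0,0,0,0,0,0]]'
python3 -m jog '[[0,0.12,0,0,0,0],[0,0.12,0,0,0,0],[0,0.12,0,0,0,0],[0,0.1,0,0,0,0],[0,0.1,0,0,0,0],[0,0.1,0,0,0,0],[0,0.1,0,0,0,0]]'
python3 -c "
from h import *
to([.4995,-.072,.062])"
```

```text
time_s: 3.5
position: [0.4256, -0.0697, 0.0583]
tool_rot: [-2.251, -2.18, 0.007]
force: [-0.3, -0.5, 1.0]
width: -0.002
grip_force: 0.0
time_s: 4.2
position: [0.4905, -0.0723, 0.0632]
tool_rot: [2.252, 2.188, 0.001]
force: [-2.6, -0.3, 8.8]
width: 0.002
grip_force: 4.4
pos [ 0.4905 -0.0723  0.0632] toolx [ 0.029  1.    -0.   ] tooly [ 1.    -0.029  0.002] F [-2.6 -0.3  8.8] w 0.0020608862676961062 t 4.2 q [-0.24  0.51  1.92 -0.    0.72 -0.21]
need [0.007 0.112 0.015]
```

```bash
python3 -m jog '[[0,0,-0.05,0,0,0],[0,0.03,0,0,0,0],[0,0.03,0,0,0,0],[0,0.03,0,0,0,0]]'; python3 -m jog '[[0,0.03,0,0,0,0],[0,0.03,0,0,0,0],[0,0,0,0,0,0]]'
```

```text
time_s: 4.6
position: [0.4962, -0.0723, 0.066]
tool_rot: [-2.253, -2.189, 0.001]
force: [-2.4, 0.8, 3.3]
width: 0.001
grip_force: 1.4
time_s: 4.9
position: [0.5016, -0.0725, 0.0659]
tool_rot: [2.253, 2.189, 0.0]
force: [-0.5, -0.7, 0.5]
width: -0.002
grip_force: 0.0
```

```bash
python3 -m jog '[[0,0.03,0,0,0,0],[0,0.03,0,0,0,0],[0,0,0,0,0,0]]'; python3 -m jog '[[0,0.03,0,0,0,0],[0,0.03,0,0,0,0],[0,0,0,0,0,0]]'
```

```text
time_s: 5.2
position: [0.5029, -0.0724, 0.0656]
tool_rot: [-2.248, -2.185, 0.008]
force: [-20.0, -1.8, 15.6]
width: -0.004
grip_force: 10.2
time_s: 5.5
position: [0.5031, -0.0722, 0.0653]
tool_rot: [-2.242, -2.18, 0.018]
force: [-46.2, -3.5, 35.8]
width: 0.0
grip_force: 23.9
```

Contact force rose sharply at x = 0.503, so the drawer is home. I'll back off, rise and check, with wrist and top pictures.

```bash
python3 -m jog '[[0,-0.2,0,0,0,0],[0,-0.5,0,0,0,0],[0,0,-0.6,0,0,0],[0,0,-0.6,0,0,0],[0,0,-0.6,0,0,0],[0,0,-0.3,0,0,0],[0,-0.6,0,0,0,0],[0,-0.6,0,0,0,0],[0,0,0,0,0,0]]'
python3 - <<'E'
from h import *
to([.645,-.004,.2])
f=grab_frame("top")[130:300,220:440]
cv2.imwrite("pics/top1.png",cv2.resize(f,None,fx=3.5,fy=3.5,interpolation=cv2.INTER_CUBIC)[:,:,::-1])
f=grab_frame("wrist");cv2.imwrite("pics/w1.png",f[:,:,::-1])
E
```

```text
time_s: 6.4
position: [0.3548, -0.0677, 0.2337]
tool_rot: [-2.253, -2.188, 0.001]
force: [1.7, 0.5, -0.6]
width: -0.001
grip_force: 0.0
pos [ 0.3548 -0.0677  0.2337] toolx [0.029 1.    0.   ] tooly [ 1.    -0.029 -0.001] F [ 1.7  0.5 -0.6] w -0.0009339325407197948 t 6.4 q [-0.32 -0.01  2.09 -0.    1.07 -0.29]
need [0.902 3.604 0.416]
```

View pics/top1.png

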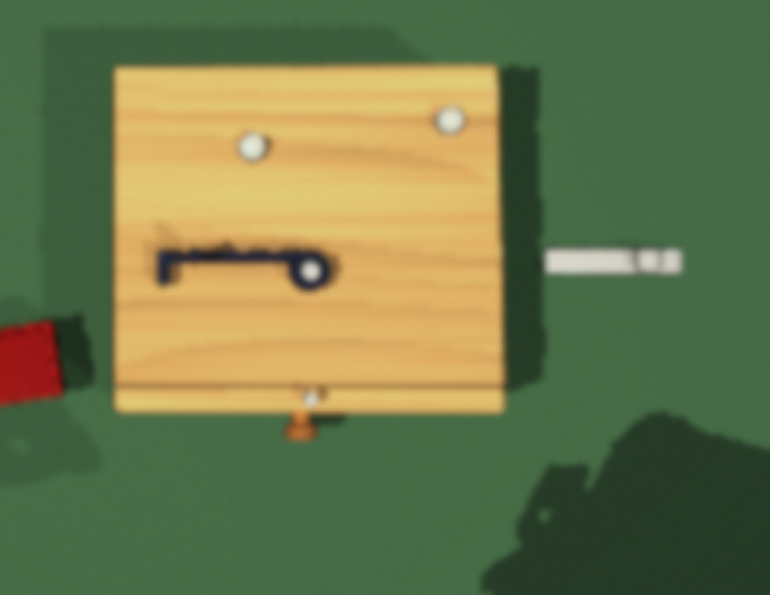

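View pics/w1.png

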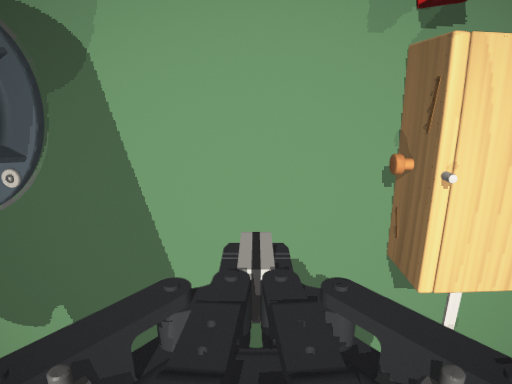

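The drawer is closed flush: its front sits against the case at crop row 385, with the stud at (311,398). Bystanders are unmoved. Next I'll go behind the post and take a closer look.

```bash
python3 -m jog '[[0.13,0.515,0,0,0,0],[0.13,0.515,0,0,0,0],[0.13,0.515,0,0,0,0],[0.13,0.515,0,0,0,0],[0.13,0.515,0,0,0,0],[0.13,0.515,0,0,0,0],[0.13,0.515,0,0,0,0],[0,0,0,0,0,0],[0,0,0,0,0,0]]'
python3 - <<'E'
from h import *
to([.645,-.004,.115])
f=grab_frame("wrist");cv2.imwrite("pics/w2.png",f[:,:,::-1])
for t in("hook_post","button1"): print(t,[(round(b["conf"],2),np.round(b["bbox"])) for b in boxes_of("wrist",t)[:2]])
E
```

```text
time_s: 7.4
position: [0.6502, -0.0035, 0.2325]
tool_rot: [-2.252, -2.189, 0.001]
force: [-0.0, -0.1, 0.1]
width: 0.005
grip_force: 0.0
pos [ 0.6502 -0.0035  0.2325] toolx [0.028 1.    0.   ] tooly [ 1.    -0.028 -0.001] F [-0.  -0.1  0.1] w 0.0045848710557680914 t 7.4 q [-0.08  0.53  1.37  0.    1.24 -0.05]
need [-0.008 -0.063  1.469]
hook_post [(0.88, array([186., 154., 218., 272.]))]
button1 [(0.89, array([281., 212., 302., 230.])), (0.67, array([102., 118., 144., 352.]))]
```

View pics/w2.png

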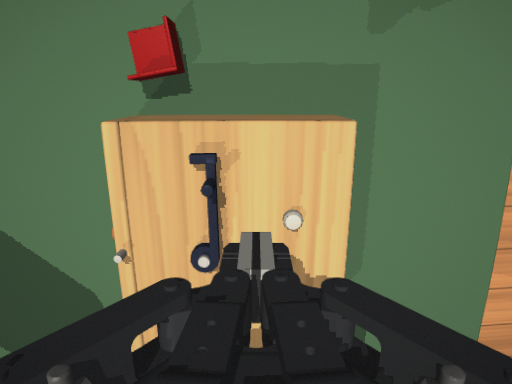

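The post top is at about (207,189), the pivot cap at (203,262), the stud at (121,257) and the nearest button at (292,220). All three need locating.

```bash
python3 - <<'E'
from h import *
for u,v,z in((207,189,.128),(203,262,.106),(292,220,.101),(121,257,.104),(212,156,.104)): print(onz("wrist",(u,v),z).round(4))
E
```

```text
[ 0.6125 -0.0031]
[ 0.6008 -0.0759]
[ 0.6799 -0.0405]
[ 0.5269 -0.0703]
[0.6147 0.0181]
```

```bash
python3 -m jog '[[-0.058,-0.132,0,0,0,0],[0,0,0.3,0,0,-0.044],[0,0,0.3,0,0,0],[0,0,0.3,0,0,0],[0,0,0.3,0,0,0],[0,0,0.29,0,0,0],[0,0,0,0,0,0],[0,0,0,0,0,0]]'
python3 -c "
from h import *
to([.6313,-.0086,.113])"
```

```text
time_s: 8.35
position: [0.6386, -0.0085, 0.1158]
tool_rot: [2.097, 2.339, 0.001]
force: [-0.4, -0.9, 0.9]
width: 0.002
grip_force: 0.0
pos [ 0.6386 -0.0085  0.1158] toolx [-0.109  0.994 -0.   ] tooly [0.994 0.109 0.001] F [-0.4 -0.9  0.9] w 0.0017886045976912657 t 8.35 q [-0.09  0.64  1.5  -0.    1.   -0.2 ]
need [ 0.008 -0.091  0.035]
```

```bash
python3 -m jog '[[0,0,0.025,0,0,0.0435],[0,0,0,0,0,0.0435],[0,-0.05,0,0,0,0],[-0.015,-0.04,0,0,0,0]]'
python3 -m jog '[[0.015,-0.0625,0,0,0,-0.0222],[0.015,-0.0625,0,0,0,-0.0222],[0.015,-0.0625,0,0,0,-0.0222],[0.015,-0.0625,0,0,0,-0.0222],[0.015,-0.0625,0,0,0,-0.0222],[0.015,-0.0625,0,0,0,-0.0222],[0.015,-0.0625,0,0,0,-0.0222],[0.015,-0.0625,0,0,0,-0.0222],[0.015,-0.0625,0,0,0,-0.0222],[0.015,-0.0625,0,0,0,-0.0222]]'
python3 - <<'E'
from h import *
a=np.radians(120.6);P=np.array([.6005,-.0755]);q=P+.071*np.array([np.cos(a),np.sin(a)])-.0195*np.array([-np.sin(a),np.cos(a)])
print(q);to([*q,.113])
f=grab_frame("wrist");cv2.imwrite("pics/w3.png",f[:,:,::-1])
E
```

```text
time_s: 8.75
position: [0.6314, -0.0082, 0.1141]
tool_rot: [2.391, 2.036, 0.002]
force: [0.1, -0.2, 0.2]
width: 0.004
grip_force: 0.0
time_s: 9.75
position: [0.5812, -0.0041, 0.1137]
tool_rot: [1.547, 2.732, 0.001]
force: [0.9, -0.8, 0.6]
width: -0.001
grip_force: 0.5
[ 0.58114253 -0.00446101]
pos [ 0.5812 -0.0041  0.1137] toolx [-0.514  0.858 -0.001] tooly [0.858 0.514 0.001] F [ 0.9 -0.8  0.6] w -0.0005119769232285017 t 9.75 q [-0.09  0.55  1.67 -0.    0.92 -0.63]
need [-0.004 -0.003  0.009]
```

View pics/w3.png

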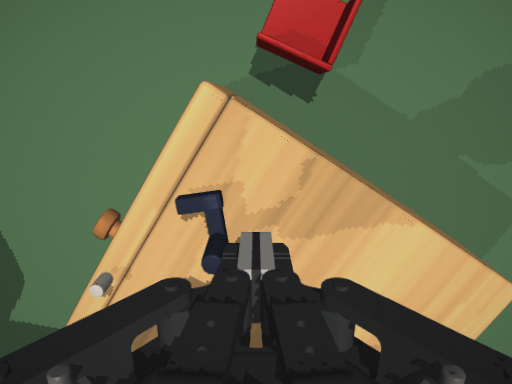

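The hook follows: the post at (212,260) sits against the finger, and the tooth at (200,203) is swinging towards the stud at (102,284). I'll carry on round the arc.

```bash
python3 -m jog '[[0.015,-0.0625,0,0,0,-0.0222],[0.015,-0.0625,0,0,0,-0.0222],[0.015,-0.0625,0,0,0,-0.0222],[0.015,-0.0625,0,0,0,-0.0222],[0.015,-0.0625,0,0,0,-0.0222],[0.015,-0.0625,0,0,0,-0.0222],[0.015,-0.0625,0,0,0,-0.0222],[0.015,-0.0625,0,0,0,-0.0222],[0.015,-0.0625,0,0,0,-0.0222],[0.015,-0.0625,0,0,0,-0.0222]]'
python3 -m jog '[[0.015,-0.0625,0,0,0,-0.0222],[0.007,-0.031,0,0,0,-0.011],[0,0,0,0,0,0]]'
python3 -c "
from h import *
a=np.radians(171);P=np.array([.6005,-.0755]);q=P+.071*np.array([np.cos(a),np.sin(a)])-.0195*np.array([-np.sin(a),np.cos(a)])
to([*q,.113])"
```

```text
time_s: 10.8
position: [0.54, -0.033, 0.1135]
tool_rot: [0.524, 3.096, 0.0]
force: [1.1, 1.2, -1.0]
width: 0.0
grip_force: 0.5
time_s: 11.1
position: [0.5359, -0.0397, 0.1134]
tool_rot: [0.367, 3.119, -0.0]
force: [0.6, -0.4, 0.2]
width: 0.0
grip_force: 0.0
pos [ 0.5359 -0.0397  0.1134] toolx [-0.973  0.232 -0.001] tooly [0.232 0.973 0.   ] F [ 0.6 -0.4  0.2] w 4.4912228442933054e-05 t 11.1 q [-0.16  0.48  1.79  0.    0.87 -1.5 ]
need [ 0.014 -0.073  0.005]
```

Now small pushes until it stops against the stud.

```bash
python3 -m jog '[[0.005,-0.03,0,0,0,-0.01],[0.005,-0.03,0,0,0,-0.01],[0,0,0,0,0,0]]'
python3 -m jog '[[0,-0.02,0,0,0,0],[0,0,0,0,0,0]]'
python3 -m jog '[[0,-0.02,0,0,0,0],[0,0,0,0,0,0]]'
```

```text
time_s: 11.4
position: [0.534, -0.0439, 0.1131]
tool_rot: [0.271, 3.13, 0.0]
force: [0.1, -0.1, 0.6]
width: 0.004
grip_force: 0.2
time_s: 11.6
position: [0.5339, -0.0447, 0.1131]
tool_rot: [0.273, 3.129, 0.002]
force: [1.2, 7.2, 1.3]
width: -0.003
grip_force: 3.8
time_s: 11.8
position: [0.5338, -0.0454, 0.1131]
tool_rot: [0.273, 3.129, 0.005]
force: [2.3, 14.7, 1.3]
width: 0.002
grip_force: 7.6
```

It has stopped where expected, at 15 N. Now I'll retreat and check.

```bash
python3 -m jog '[[0,0.1,0,0,0,0],[0,0.2,0,0,0,0],[0,0,-0.5,0,0,0],[0,0,-0.6,0,0,0],[0,0,-0.6,0,0,0],[0.55,0,0,0,0,0],[0.55,0,0,0,0,0],[0.55,0,0,0,0,0],[0.5,0,0,0,0,0],[0,0,0,0,0,0]]'
python3 - <<'E'
from h import *
to([.4,0,.2])
f=grab_frame("top")[130:300,220:440]
cv2.imwrite("pics/top2.png",cv2.resize(f,None,fx=3.5,fy=3.5,interpolation=cv2.INTER_CUBIC)[:,:,::-1])
E
```

```text
time_s: 12.8
position: [0.3645, 0.0072, 0.2487]
tool_rot: [-0.27, -3.129, 0.0]
force: [0.1, -0.2, 0.4]
width: 0.001
grip_force: 0.0
pos [0.3645 0.0072 0.2487] toolx [-0.985  0.172  0.001] tooly [ 0.172  0.985 -0.   ] F [ 0.1 -0.2  0.4] w 0.000726338060134271 t 12.8 q [-0.11 -0.02  2.06 -0.    1.11 -1.51]
need [-0.453 -0.013  0.609]
```

View pics/top2.png

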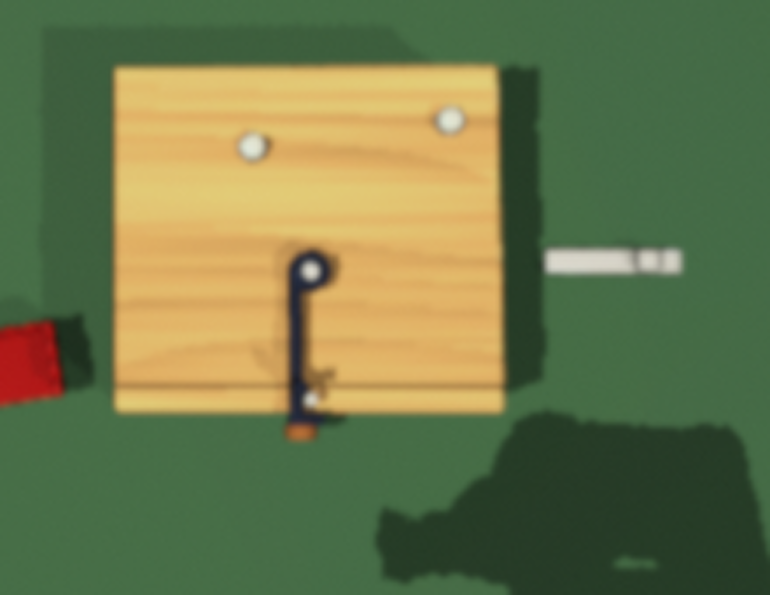

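The drawer is flush, the hook arm (column 297) lies against the stud at (311,400) with its tooth in front, and the bystanders are unmoved.

```bash
python3 -c "
from plant import job_done
print(job_done())"
```

```text
the job is handed in; nothing more can be done
None
```

The drawer was pushed fully home first, then the hook was swung across until its arm rested against the stud; the bystanders look unmoved in the last picture, the arm finished clear of everything, and the job was handed in at about 13 s.

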